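Lock a column holder into the accessory rail

TASK

Take the grey column holder out of its white stand, lower its T-foot into the aluminium rail's slot in the half away from the black stop lug, slide it gently along the slot until its round collar rests against the lug, then twist it a quarter turn clockwise (seen from above) so that the foot locks under the rail's lips, and let go. Feel your way: press and push only lightly on the rail and its lug, and leave the columns, the flask and the beaker standing where they are.

Things in the scene. Friction and masses are not known exactly. Their poses are not given: they have to be found in the camera images.
- holder: Grey column holder, 150 g, standing in the white stand. Origin: centre of the underside of its round collar (40 mm diameter, z 0 to 6 mm); z up. Upright grip bar above it: 36 mm long along x, 14 mm thick along y, z 6 to 50 mm. A thin open clip (25 mm wide, 4 mm high, at z 41 mm) sticks out of the bar's +x end to x = 46 mm.
- grip (a point): Point in the middle of the holder's grip bar, 36 mm above the holder's origin, same axes. Grip here across the bar's 14 mm thickness, fingers closing along y.
- foot (a point): Centre of the underside of the holder's steel T-foot, 21 mm below the holder's origin, same axes. Foot: 9 mm thick, 26 mm long along x (parallel to the bar), 16 mm wide along y; stem above it 15.6 mm diameter. Two opposite corners are rounded, so in the undercut it turns only clockwise seen from above; the other way it jams about a third of the way.
- stand: White plastic block 80 x 70 x 30 mm, fixed to the bench, with one rectangular hole (33 mm along its x, 23 mm along its y) through its top in which the holder's foot hangs; the holder's collar rests on its top face. Origin: centre of the underside; z up.
- rail: Aluminium rail, fixed: 250 mm long along x, 60 mm wide, top face 30 mm above the bench, a 6 mm black cap at each end. Origin: centre of the underside; z up. A slot 19 mm wide runs along x in the middle of the top (y = 0): lips 10 mm thick, slot floor 6 mm above the underside. The free half, without the lug, is at -x.
- slot_in (a point): Good point to lower the foot in: on the slot's centre line at the height of the top face, 60 mm from the rail's middle towards the free end (rail x = -60 mm); anywhere from x = -85 to -20 mm will do. Axes as the rail's. With the bar parallel to x the foot drops in (1.5 mm play each side) until the collar lies on the top face, the holder's origin then being at this height.
- slot_mid (a point): Middle of the slot at the height of the top face. From here towards +x a rigid black stop lug (12 mm long, 54 mm wide, 7 mm high, two steel screws) bridges the slot. Its near face is 20 to 100 mm from this point, differently each time and not measured: find it by feel. The collar meets it when the holder's origin is 20 mm short of that face.
- slot_end (a point): Point of the slot at the height of the top face, 80 mm from the middle towards +x: the farthest the holder's origin can get. The slot is undercut (27 mm wide) just before the lug: the foot turns only with the collar within about 2 mm of the lug and jams after a few degrees elsewhere. There it turns freely clockwise until its corners meet the walls at about 95 to 100 degrees; do not force it on.
- column_a: Bystander: small white column with red end caps, standing, 100 mm high, 34 mm diameter. Origin: centre of its underside.
- column_b: Bystander: small white column with blue end caps, standing, 75 mm high, 30 mm diameter. Origin: centre of its underside.
- flask: Bystander: glass bottle with a blue cap, 150 mm high, 70 mm diameter. Origin: centre of its underside.
- beaker: Bystander: glass beaker, 70 mm high, 60 mm diameter. Origin: centre of its underside.
Not all that is in view belongs to the job. Leave any blue or turquoise look-alike of the holder alone.

How it is judged:
On the way, in this order (a step that is already met when the one before it is completed fails the run):
1. the T-foot is down in the slot, in the rail's half away from the lug, collar on the rail, bar along the slot (z of holder in the frame of rail between 0.026 and 0.033 m and y of holder in the frame of rail between -0.005 and 0.005 m and angle between holder's own z axis and vertical below 0.1 rad and x of holder in the frame of rail below -0.01 m and angle between the x axis of holder and the x axis of rail, either way round below 0.3 rad), for 0.1 s.
2. the holder, still down in the slot, is in front of the lug and turned across the slot (z of holder in the frame of rail between 0.026 and 0.033 m and y of holder in the frame of rail between -0.005 and 0.005 m and angle between holder's own z axis and vertical below 0.1 rad and angle between the x axis of holder and the y axis of rail, either way round below 0.25 rad and x of holder in the frame of rail above -0.008 m), for 0.2 s.
At the end, for the whole second after the job is handed in: The holder stands upright (within 0.1 rad) in the rail's slot in front of the lug, its collar on the rail's top face (within 3 mm) and its bar square across the slot (within 0.25 rad), so that the foot is locked under the lips; it is released and at rest (all of step 2 and linear speed of holder below 0.02 m/s and contact force between the fingers and holder below 0.1 N); the robot touches nothing.
It fails at once if before it is turned across the slot, the holder is pressed or pushed against the rail or its lug with more than 35 N (contact force between holder and rail above 35 N and not (angle between the x axis of holder and the y axis of rail, either way round below 0.25 rad)).
It fails at once if the turned holder is forced on against the walls (sum of the contact forces over 60 N) (contact force between holder and rail above 60 N).
It fails at once if in the half of the rail towards the lug, where it is slid and turned, the holder, not yet across the slot, is pushed against the rail or the lug with more than 18 N (contact force between holder and rail above 18 N and x of holder in the frame of rail above -0.005 m and not (angle between the x axis of holder and the y axis of rail, either way round below 0.25 rad)).
It fails at once if the gripper or arm pushes on the rail with more than 35 N (contact force between any of the fingers, the arm and rail above 35 N).
It fails at once if a column, the flask or the beaker is moved by more than 25 mm or knocked over (distance of any of column_a, column_b, flask, beaker from where it was at the start of the episode above 0.025 m or angle between any of column_a, column_b, flask, beaker's own z axis and vertical above 0.5 rad).
It also fails if it takes over 61 s, if anything falls off the work surface, if the arm or the gripper's body presses on something with over 40 N, if the wrist force passes 120 N, or if a joint passes its speed limit or range.

ROBOT

A 6-joint arm with a two-finger parallel gripper is mounted at the origin on the work surface. World frame = base frame: x ahead of the robot, y to its left, z up, the work surface at z = 0. Lengths are in m, angles in rad, forces in N, time in s.
With the tool pointing down it reaches from about 0.325 to 0.75 m from the base axis. Payload 7.6 kg.
Tool frame: the origin (TCP) lies midway between the tips of the shut fingers; the grasp point (between the pads) lies 19 mm behind it (manip.grasp_offset is the distance from the TCP to the grasp point, in m); z points along the fingers, y is the direction in which the jaws open and shut (so a half turn about z gives the same grasp; the last joint's range is limited). The gripper opens to 85 mm and grips with 20 to 120 N. Pads are 22 mm wide; open, the fingers measure 114 mm over their backs; the gripper's body (76 mm by 85 mm) begins 54 mm behind the grasp point. The pads swing forward as they close: fully open they stand 13 mm farther back than shut.
Start: joints at [1.036, 0.052, 1.401, -0, 1.689, -0.07], TCP at [0.235, 0.469, 0.231] pointing down, gripper open.
Joint ranges: [-2.9, 2.9], [-0.91, 2.17], [0.12, 2.37], [-1.06, 4.2], [0.26, 2.73], [-2.93, 2.93]. Speed limits (rad/s): [2.57, 2.57, 3.01, 3.14, 3.14, 3.14].

INTERFACE

Orientations are given as a rotation vector (axis times angle).
In Python, from station import manip, fingers, eyes, workorder, models, telemetry gives the robot as it stands. Calls block until the motion is done:
- manip.move_ptp(position, orientation): joint-space move of the TCP to a pose.
- manip.move_straight(position, frame=None, rate=0.15, threshold=None): straight line of the TCP; frame=None keeps the orientation; rate is the mean speed in m/s. With threshold (N) it stops when the force on the tool has changed by that much, and returns True; else False.
- manip.movej(angles): joint-space move.
- fingers.gripper_to(opening, newtons=None): finger opening in m; newtons is the grip in N (None keeps the last); returns when the fingers have stopped.
- manip.hold(seconds).
- manip.ik(position, orientation): joint angles nearest the present ones, or None.
- eyes.snapshot(name): name is "scene" or "top" or "wrist"; returns the picture (420x560x3 uint8, red, green, blue); there is no depth.
- eyes.camera_params(name): a dict with "fx", "fy", "cx", "cy" (pixels), "R" (3x3) and "t" (3): a world point X has camera coordinates R X + t; the wrist camera has in their place "tool_from_camera" (4x4, takes a point from camera to tool coordinates, whose origin is the TCP and whose axes are the flange's). Camera axes: x right, y down, z forward; pixel columns grow to the right and rows downward; lengths in m; the calibration is good to about 2 mm. A picture is of the moment at which its call begins: read the wrist's pose just before it. camera_params takes no time and is no camera call.
A pose or a line that the arm cannot do raises manip.Unreachable and nothing moves.
- workorder.sign_off(): hands the job in, once; it reports no verdict.
Trained networks look in the newest picture that a camera, given by its name, has taken for a name from the list of things; names that differ only in an ending like _2 or _b are one class to them, and where a whole thing is asked for, a point or a joint stands for the part that bears it (a point fixed in the world has none). Each returns a list of dicts, best first, with "conf" (0 to 1); they miss things now and then, are a little off and sometimes report something else, mostly with a low value. They report only what shows in the picture. A call takes as long as a camera call. They do not tell look-alikes from the thing itself.
- models.search_frame(camera, label): "box" ([left, top, right, bottom] in pixels, round what is visible of it).
- models.pinpoint(camera, label): "location" ([row, column] in pixels: a listed point, or the origin of a listed thing).
Readings, each from a call of its own:
- telemetry.read_time_s(): time.
- telemetry.read_qpos(): joint angles.
- telemetry.read_joint_velocities(): joint speeds.
- telemetry.read_effort(): joint torques, N m.
- telemetry.read_tool_pos(): TCP position.
- telemetry.read_tcp_rot(): TCP orientation.
- telemetry.read_wrist_force(): force on the tool from outside, world axes, zero at the start.
- telemetry.read_torque(): the same for the moment, N m.
- telemetry.read_grip_width(): finger opening in m.
Only numpy, scipy, OpenCV 4.12 (cv2) and the standard library are available. Lean on these libraries where they do the work, as an engineer would, in place of code of your own. Each camera call takes 0.05 s, during which the arm holds its last target. There are 200 camera calls.

## Working session

There is one attempt and no reset: what is moved stays moved. The work goes in short steps, each a Python script; the robot and the scene stay as the last script left them, time stands still between calls to the robot, and variables do not carry over. Pictures are saved under pics/ and viewed, about 8 in all and at most 12, crops included, and the job is handed in when it is done.

```bash
ls; mkdir -p pics; python3 - <<'E'
from station import *
import cv2,numpy as np
ims=[]
for c in("scene","top"):
    im=eyes.snapshot(c); cv2.imwrite(f"pics/{c}0.png",im[:,:,::-1])
    for l in("holder","grip","stand","rail","slot_in","slot_mid","slot_end","column_a","flask","beaker"):
        p=models.pinpoint(c,l); print(c,l,[(np.round(d["location"]).tolist(),round(d["conf"],2)) for d in p[:3]])
    k=eyes.camera_params(c); print({a:np.round(b,3).tolist() for a,b in k.items()})
print(telemetry.read_time_s(),telemetry.read_tcp_rot(),manip.grasp_offset)
E
```

```text
pics
scene holder [([280.0, 332.0], 0.93), ([230.0, 304.0], 0.91), ([262.0, 273.0], 0.85)]
scene grip [([259.0, 337.0], 0.88), ([244.0, 270.0], 0.87), ([217.0, 308.0], 0.63)]
scene stand [([274.0, 271.0], 0.86)]
scene rail [([208.0, 218.0], 0.91), ([244.0, 341.0], 0.55)]
scene slot_in [([199.0, 195.0], 0.78)]
scene slot_mid [([198.0, 220.0], 0.76)]
scene slot_end [([190.0, 254.0], 0.98), ([325.0, 301.0], 0.66), ([196.0, 317.0], 0.42)]
scene column_a [([246.0, 342.0], 0.7), ([197.0, 314.0], 0.62)]
scene flask [([326.0, 304.0], 0.58), ([268.0, 270.0], 0.29)]
scene beaker [([260.0, 178.0], 0.64)]
{'fx': 502.643, 'fy': 502.643, 'cx': 272.112, 'cy': 210.173, 'R': [[-0.674, 0.739, -0.009], [0.439, 0.39, -0.809], [-0.595, -0.549, -0.587]], 't': [0.34, -0.226, 1.441]}
top holder [([155.0, 250.0], 0.7), ([217.0, 261.0], 0.67), ([180.0, 195.0], 0.65)]
top grip [([179.0, 189.0], 0.93), ([217.0, 258.0], 0.68), ([147.0, 245.0], 0.58)]
top stand [([156.0, 246.0], 0.76)]
top rail [([196.0, 371.0], 0.82), ([122.0, 189.0], 0.43), ([283.0, 300.0], 0.21)]
top slot_in [([167.0, 388.0], 0.9), ([149.0, 247.0], 0.54)]
top slot_mid [([198.0, 370.0], 0.91), ([167.0, 387.0], 0.45)]
top slot_end [([237.0, 355.0], 0.93), ([282.0, 302.0], 0.21)]
top column_a [([236.0, 224.0], 0.86), ([282.0, 302.0], 0.58)]
top flask [([123.0, 188.0], 0.58)]
top beaker [([106.0, 337.0], 0.61)]
{'fx': 427.298, 'fy': 427.298, 'cx': 282.974, 'cy': 204.323, 'R': [[0.013, -1.0, -0.022], [-0.999, -0.012, -0.049], [0.049, 0.023, -0.999]], 't': [0.071, 0.56, 0.8]}
1.1 [7.23560001e-01 3.05707900e+00 1.55578517e-04] 0.0187
```

```bash
python3 - <<'E'
import cv2,numpy as np
a=cv2.imread("pics/scene0.png");b=cv2.imread("pics/top0.png")
cv2.imwrite("pics/s1.png",cv2.resize(a[150:360,130:410],None,fx=2.8,fy=2.8,interpolation=cv2.INTER_CUBIC))
cv2.imwrite("pics/t1.png",cv2.resize(b[70:310,150:430],None,fx=2.5,fy=2.5,interpolation=cv2.INTER_CUBIC))
E
```

```text
(no output)
```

View pics/s1.png

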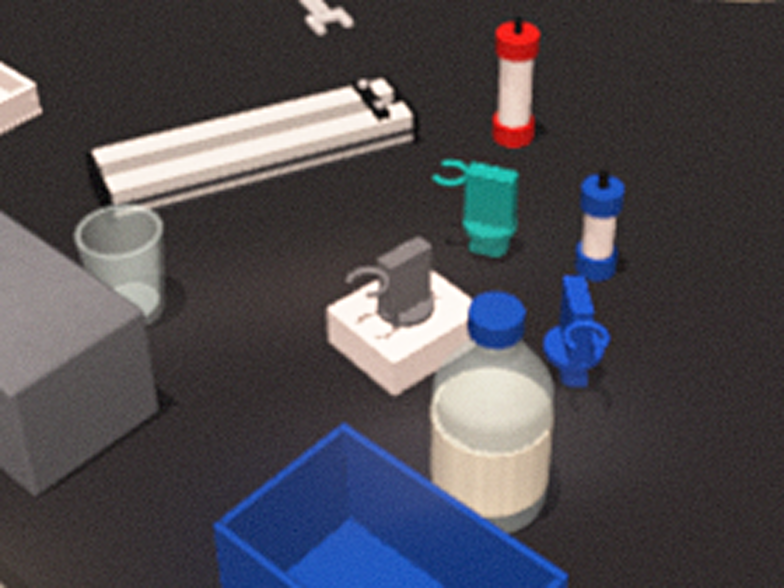

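View pics/t1.png

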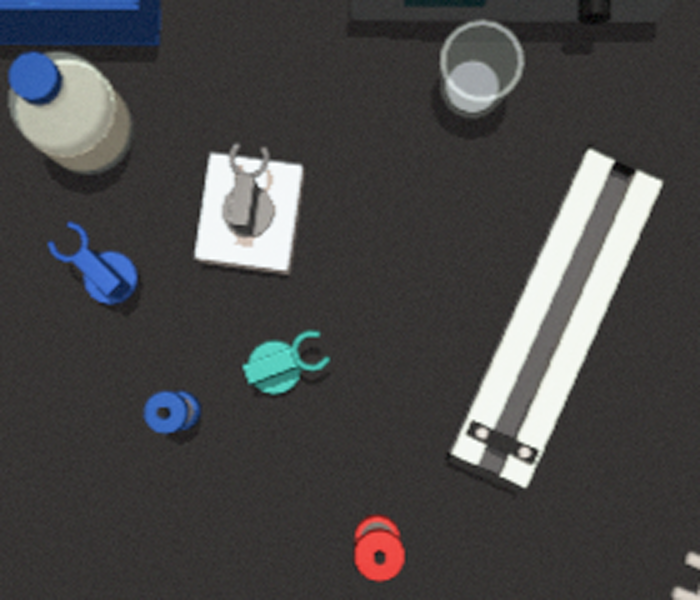

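Grey holder in the stand is at top px (row 152, col 249) and scene px (245, 272). Its look-alikes are turquoise at top (217, 260) and blue at top (179, 189). I choose the grey one. The lug is near the rail's lower end in the top picture, at about (247, 351), so the free half is the upper end.

```bash
cat > h.py <<'E'
from station import *
import cv2,numpy as np
from scipy.spatial.transform import Rotation as Ro
def back(c,rc,z):
    k=eyes.camera_params(c)
    if "R" in k: R,t=np.array(k["R"]),np.array(k["t"])
    else:
        T=np.eye(4);T[:3,:3]=Ro.from_rotvec(telemetry.read_tcp_rot()).as_matrix();T[:3,3]=telemetry.read_tool_pos()
        M=np.linalg.inv(T@np.array(k["tool_from_camera"]));R,t=M[:3,:3],M[:3,3]
    d=R.T@np.array([(rc[1]-k["cx"])/k["fx"],(rc[0]-k["cy"])/k["fy"],1]);o=-R.T@t
    return (o+d*(z-o[2])/d[2])[:2]
def down(yaw): # tool z down, jaws' y-axis at world angle yaw
    y=np.array([np.cos(yaw),np.sin(yaw),0]);z=np.array([0,0,-1.]);return Ro.from_matrix(np.c_[np.cross(y,z),y,z]).as_rotvec()
E
python3 - <<'E'
from h import *
c="top";f=lambda l,z:print(l,np.round(back(c,l,z),4))
im=cv2.imread("pics/top0.png")
m=(im.min(2)>170).astype(np.uint8)
n,lab,st,ce=cv2.connectedComponentsWithStats(m)
for i in range(1,n):
    if st[i,4]>150:
        ys,xs=np.where(lab==i);r=cv2.minAreaRect(np.c_[xs,ys].astype(np.float32));b=cv2.boxPoints(r)
        print(st[i].tolist(),[np.round(back(c,p[::-1],.03),4).tolist() for p in b])
for l in((198,370),(167,388),(237,355),(247,351),(243,353)):f(l,.03)
f((152,249),.066);f((217,259),.03);f((179,189),.05)
k=eyes.camera_params("scene")
print(back("scene",(244,270),.066),back("scene",(259,272.5),.036))
print(eyes.camera_params("wrist"))
E
```

```text
[0, 0, 38, 9, 340] [[0.9494, 0.6332], [0.9495, 0.5603], [0.9336, 0.5596], [0.9335, 0.6325]]
[39, 0, 40, 10, 375] [[0.9495, 0.5563], [0.9496, 0.4798], [0.9317, 0.4791], [0.9316, 0.5556]]
[80, 0, 126, 10, 1230] [[0.9496, 0.4759], [0.9498, 0.2327], [0.932, 0.2323], [0.9317, 0.4752]]
[207, 0, 171, 10, 1435] [[0.932, 0.2284], [0.9498, 0.2288], [0.9501, -0.0967], [0.9325, -0.0967]]
[379, 0, 42, 7, 294] [[0.9384, -0.1005], [0.9501, -0.1005], [0.9501, -0.1781], [0.9385, -0.1781]]
[422, 0, 43, 10, 417] [[0.9502, -0.1819], [0.9502, -0.261], [0.9327, -0.2609], [0.9326, -0.1818]]
[466, 0, 43, 10, 424] [[0.9327, -0.2646], [0.9502, -0.2647], [0.9503, -0.3435], [0.9328, -0.3433]]
[510, 0, 43, 11, 453] [[0.9309, -0.347], [0.9503, -0.3472], [0.9504, -0.4256], [0.931, -0.4253]]
[0, 91, 37, 110, 2766] [[0.7699, 0.6249], [0.7703, 0.5547], [0.5607, 0.5459], [0.5599, 0.6152]]
[167, 94, 25, 34, 454] [[0.7053, 0.3045], [0.7699, 0.291], [0.7604, 0.2499], [0.6959, 0.2636]]
[477, 107, 76, 53, 3026] [[0.7448, -0.2835], [0.7457, -0.422], [0.6481, -0.4203], [0.6468, -0.2826]]
[331, 130, 65, 126, 1478] [[0.4725, -
[... 403 characters left out ...]
) [ 0.6302 -0.1178]
(237, 355) [ 0.4989 -0.057 ]
(247, 351) [ 0.4803 -0.0497]
(243, 353) [ 0.4877 -0.0534]
(152, 249) [0.6498 0.1391]
(217, 259) [0.5338 0.122 ]
(179, 189) [0.6016 0.2504]
[0.65868847 0.13635409] [0.66169772 0.14505087]
{'fx': 319.1119439696049, 'fy': 319.1119439696049, 'cx': 287.09070517451545, 'cy': 215.44123986965974, 'tool_from_camera': array([[-6.17864039e-04, -9.62496984e-01, -2.71291679e-01,
         6.93625924e-02],
       [ 9.99999759e-01, -6.80332760e-04,  1.36216265e-04,
        -1.37953322e-03],
       [-3.15676361e-04, -2.71291529e-01,  9.62497172e-01,
        -1.41139522e-01],
       [ 0.00000000e+00,  0.00000000e+00,  0.00000000e+00,
         1.00000000e+00]])}
```

```bash
python3 - <<'E'
from h import *
D=np.deg2rad
for y in (83,-97):
    q=manip.ik([.652,.143,.20],down(D(y))); 
    print(y,np.round(q,2))
    for a in (-24,-114): 
        for yy in (66+0,66-90):
            q2=manip.ik([.55,-.07,.1],down(D(yy+(0 if y>0 else 180)))); print('  ',yy,np.round(q2,2))
        break
E
```

```text
83 [ 0.16  0.47  0.97 -0.    1.7  -1.29]
   66 [-0.19  0.22  1.49 -0.    1.44 -1.35]
   -24 [-0.19  0.22  1.49 -0.    1.44  0.23]
-97 [ 0.16  0.47  0.97 -0.    1.7   1.85]
   66 [-0.19  0.22  1.49 -0.    1.44  1.8 ]
   -24 [-0.19  0.22  1.49 -0.    1.44 -2.92]
```

```bash
python3 - <<'E'
from h import *
manip.move_ptp([.652,.143,.19],down(np.deg2rad(83)))
im=eyes.snapshot("wrist")
for l,z in(("holder",.03),("grip",.066),("stand",0)):
    for d in models.pinpoint("wrist",l)[:3]: print(l,np.round(d["location"],1),round(d["conf"],2),np.round(back("wrist",d["location"],z),4))
cv2.imwrite("pics/w1.png",im[:,:,::-1])
print(telemetry.read_tool_pos(),telemetry.read_time_s())
E
```

```text
holder [ 76.6 249.1] 0.97 [0.5375 0.1236]
holder [201.6 286.3] 0.84 [0.6528 0.1422]
holder [134.4 388.6] 0.65 [0.6014 0.2429]
grip [206.1 287.5] 0.88 [0.6485 0.1437]
grip [133.3 405.8] 0.72 [0.6    0.2457]
grip [ 65.8 245.2] 0.57 [0.535 0.125]
stand [196.3 289.4] 0.88 [0.6546 0.1449]
[0.65177646 0.14380721 0.19026541] 3.2167
```

View pics/w1.png

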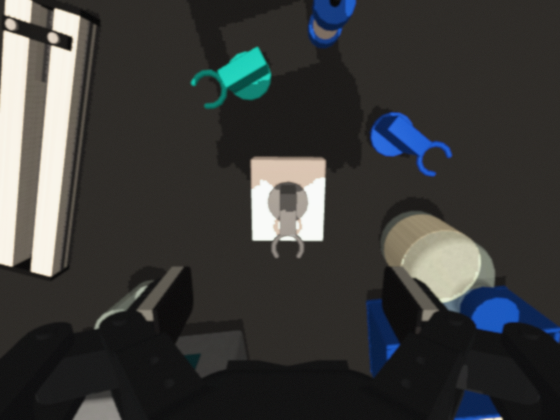

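The picture shows the grey holder centred under the gripper, with its collar at (201, 287) and its bar and clip pointing straight down in the image. It is aligned with the jaws. I grasp it now.

```bash
python3 - <<'E'
from h import *
p=[.6515,.1432]
print(manip.move_straight(p+[.09],rate=.15))
print(manip.move_straight(p+[.048],rate=.05,threshold=8))
fingers.gripper_to(0.0,50)
print("w",telemetry.read_grip_width(),telemetry.read_wrist_force())
manip.move_straight(p+[.10],rate=.08)
manip.move_straight(p+[.15],rate=.15)
print("w",telemetry.read_grip_width(),telemetry.read_wrist_force())
manip.move_ptp([.625,-.113,.14],down(np.deg2rad(66)))
im=eyes.snapshot("wrist");cv2.imwrite("pics/w2.png",im[:,:,::-1])
for l,z in(("holder",.1),("foot",.1),("slot_in",.03),("slot_mid",.03),("slot_end",.03)):
    for d in models.pinpoint("wrist",l)[:2]: print(l,np.round(d["location"],1),round(d["conf"],2),np.round(back("wrist",d["location"],z),4))
print(telemetry.read_tool_pos(),telemetry.read_time_s(),telemetry.read_wrist_force())
E
```

```text
False
False
w 0.013377845998451255 [-0.0824266  -0.70743325  0.34732137]
w 0.013354796368512209 [ 0.80044155  0.48319593 -1.35169735]
holder [261.4 287.1] 0.71 [ 0.6349 -0.1169]
holder [248.1 287.1] 0.55 [ 0.6269 -0.1133]
foot [247.4 285.9] 0.85 [ 0.6262 -0.1139]
slot_in [215.9 290.5] 0.75 [ 0.6275 -0.1109]
slot_in [246.3 283.8] 0.5 [ 0.6496 -0.1267]
slot_mid [145.4 293.3] 0.76 [ 0.5767 -0.0864]
slot_end [ 28.1 291. ] 0.7 [ 0.5023 -0.0558]
[ 0.62525318 -0.11200928  0.14000427] 8.2667 [-0.09333482  0.20997645 -1.69627012]
```

View pics/w2.png

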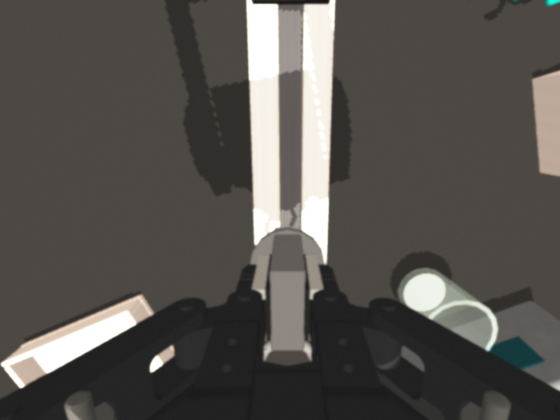

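The holder hangs straight in the jaws over the slot. The slot's dark strip runs from about (10, 290) to (200, 291), and the collar's rim is at (228, 287). I'll fit the slot edges and the in-hand offset.

```bash
cat > rail.py <<'E'
from h import *
def slotfit(im,rows):
    g=cv2.GaussianBlur(im,(0,0),1).astype(float).mean(2);L=[];Rr=[]
    for r in rows:
        d=np.diff(g[r,262:320]);a=262+d.argmin()+.5;b=262+d.argmax()+.5
        if 15<b-a<40: L.append(back("wrist",(r,a),.03));Rr.append(back("wrist",(r,b),.03))
    out=[]
    for P in(L,Rr):
        vx,vy,x,y=cv2.fitLine(np.array(P,np.float32),cv2.DIST_HUBER,0,.01,.01).ravel()
        s=-np.sign(vx); out.append((np.degrees(np.arctan2(vy*s,vx*s)), y+vy/vx*(.58-x)))
    return len(L),out
E
python3 - <<'E'
from rail import *
im=cv2.imread("pics/w2.png")
print(slotfit(im,range(14,195,4)), "angle, y at x=.58 for both edges")
c=back("wrist",(228,287),.128);t=np.array(telemetry.read_tool_pos())[:2]
u=np.array([np.cos(np.deg2rad(-24)),np.sin(np.deg2rad(-24))]);v=np.array([-u[1],u[0]])
print("collar centre rel. to TCP along holder x, y",(c-t)@u+.02,(c-t)@v)
# lug face: end of slot near top
g=im.astype(float).mean(2)[:30,288:294].mean(1);print(np.round(g).astype(int).tolist())
print(back("wrist",(3,290),.037), telemetry.read_tcp_rot(), down(np.deg2rad(66)))
E
```

```text
(46, [(np.float32(155.63684), np.float32(-0.100649685)), (np.float32(156.32652), np.float32(-0.08101135))]) angle, y at x=.58 for both edges
collar centre rel. to TCP along holder x, y 0.00032182365361710374 -0.0014106846904237554
[38, 30, 25, 37, 63, 85, 93, 95, 96, 105, 122, 139, 147, 150, 150, 150, 150, 150, 150, 150, 150, 150, 150, 150, 150, 150, 150, 151, 150, 151]
[ 0.48995264 -0.05122754] [6.50725467e-01 3.07338817e+00 7.87767564e-05] [0.65317384 3.07294132 0.        ]
```

```bash
python3 - <<'E'
from rail import *
x=.625;y=-.0903+(.58-x)*.4452
manip.move_straight([x,y,.075],rate=.1)
print(telemetry.read_tool_pos(),telemetry.read_wrist_force())
v=np.array([.407,.914])
for k in (0,.0012,-.0012,.0024,-.0024,.0036,-.0036):
    p=np.array([x,y])+k*v
    manip.move_straight([*p,.0715],rate=.03)
    hit=manip.move_straight([*p,.0465],rate=.02,threshold=5)
    t=np.array(telemetry.read_tool_pos());print(k,hit,np.round(t,4),np.round(telemetry.read_wrist_force(),2),telemetry.read_time_s())
    if t[2]<.056: break
    manip.move_straight([*t[:2],.0715],rate=.03)
E
```

```text
[ 0.6254453  -0.1104521   0.07579878] [ 0.46181661 -0.31639808 -1.46995918]
0 True [ 0.625  -0.1102  0.0481] [ 0.16 -1.38  4.75] 10.4
```

```bash
python3 - <<'E'
from rail import *
u=np.array([-.9135,.4067]);v=np.array([.4067,.9135])
t=np.array(telemetry.read_tool_pos());manip.move_straight([*t[:2],.0487],rate=.02);manip.hold(.3)
F=lambda:np.array(telemetry.read_wrist_force())
p0=t[:2];f0=F();print(np.round(f0,2))
off=0;s=0
for i in range(12):
    rate,thr,goal=(.05,4,.095) if s<.09 else (.015,4,.16)
    hit=manip.move_straight([*(p0+goal*u+off*v),.0487],rate=rate,threshold=thr)
    t=np.array(telemetry.read_tool_pos());s=(t[:2]-p0)@u;f=F()
    print(hit,"s %.4f lat %.4f z %.4f"%(s,(t[:2]-p0)@v,t[2]),"fu %.2f fv %.2f fz %.2f"%(f[:2]@u,f[:2]@v,f[2]),telemetry.read_time_s())
    if hit and s>.11: break
    if hit: 
        fv=(f-f0)[:2]@v; off=(t[:2]-p0)@v+np.clip(fv*.0002,-.0008,.0008)
        manip.move_straight([*(p0+s*u+off*v),.0487],rate=.02)
E
```

```text
[ 0.73  0.07 -1.63]
False s 0.0948 lat -0.0000 z 0.0487 fu -0.26 fv -0.57 fz -0.81 13.0
True s 0.1311 lat 0.0000 z 0.0487 fu -3.29 fv 0.18 fz 1.24 15.4083
```

```bash
python3 - <<'E'
from rail import *
u=np.array([-.9135,.4067]);v=np.array([.4067,.9135])
F=lambda:np.array(telemetry.read_wrist_force())
p=np.array(telemetry.read_tool_pos())[:2]-.0003*u
manip.move_straight([*p,.0487],rate=.01)
m0=telemetry.read_torque()[2];print("start",np.round(F(),2),round(m0,3))
a=66
while a>-24:
    a=max(a-6,-24)
    manip.move_ptp([*p,.0487],down(np.deg2rad(a)))
    f=F();fu,fv=f[:2]@u,f[:2]@v;m=telemetry.read_torque()[2]
    print(a,"fu %.1f fv %.1f fz %.1f mz %.3f"%(fu,fv,f[2],m),round(telemetry.read_time_s(),2))
    if max(abs(fu),abs(fv))>9 or abs(m-m0)>.4: print("STOP");break
    if abs(fu)>2.5: p=p+np.clip(fu*.0001,-.0005,.0005)*u
    if abs(fv)>2.5: p=p+np.clip(fv*.0001,-.0005,.0005)*v
print(telemetry.read_tool_pos())
E
```

```text
start [ 1.76 -0.72  0.06] 0.015
60 fu -1.4 fv 1.3 fz -1.4 mz 0.017 15.96
54 fu -1.3 fv -0.5 fz -1.2 mz 0.029 16.21
48 fu -0.9 fv 0.1 fz -2.6 mz 0.024 16.46
42 fu -0.4 fv 0.6 fz -1.0 mz 0.003 16.71
36 fu -1.2 fv 1.1 fz -1.8 mz 0.004 16.96
30 fu -2.2 fv 2.6 fz -0.8 mz -0.030 17.21
24 fu -3.1 fv 2.9 fz -0.9 mz -0.029 17.46
18 fu -2.3 fv 3.0 fz -1.1 mz 0.018 17.71
12 fu -2.8 fv 3.7 fz -1.9 mz -0.057 17.96
6 fu -3.2 fv 4.2 fz -1.1 mz -0.040 18.21
0 fu -2.4 fv 3.6 fz -0.6 mz 0.002 18.46
-6 fu -4.8 fv 4.3 fz -1.9 mz -0.089 18.71
-12 fu -3.4 fv 2.8 fz -0.5 mz -0.091 18.96
-18 fu -3.4 fv 2.6 fz -1.0 mz -0.097 19.21
-24 fu -4.2 fv 1.0 fz -0.8 mz -0.040 19.46
[ 0.50844749 -0.05524883  0.04860149]
```

```bash
python3 - <<'E'
from rail import *
t=np.array(telemetry.read_tool_pos())
print(manip.move_straight([*t[:2],.0479],rate=.01,threshold=3),np.round(telemetry.read_wrist_force(),2))
manip.hold(.3)
fingers.gripper_to(.05);manip.hold(.2);print("w",telemetry.read_grip_width(),np.round(telemetry.read_wrist_force(),2))
manip.move_straight([*t[:2],.10],rate=.06)
manip.move_straight([*t[:2],.19],rate=.15)
im=eyes.snapshot("wrist");im2=eyes.snapshot("top");im3=eyes.snapshot("scene")
out=np.vstack([np.hstack([cv2.resize(im2[130:290,270:470],(400,320)),cv2.resize(im3[160:320,150:350],(400,320))]),np.hstack([cv2.resize(im,(373,280)),np.zeros((280,427,3),np.uint8)])])
cv2.imwrite("pics/end.png",out[:,:,::-1])
print(telemetry.read_time_s(),telemetry.read_tool_pos())
E
```

```text
False [ 2.1  -1.28  1.57]
w 0.04968739563013341 [-0.46  0.63  0.47]
22.5667 [ 0.50786739 -0.05514713  0.18854067]
```

View pics/end.png

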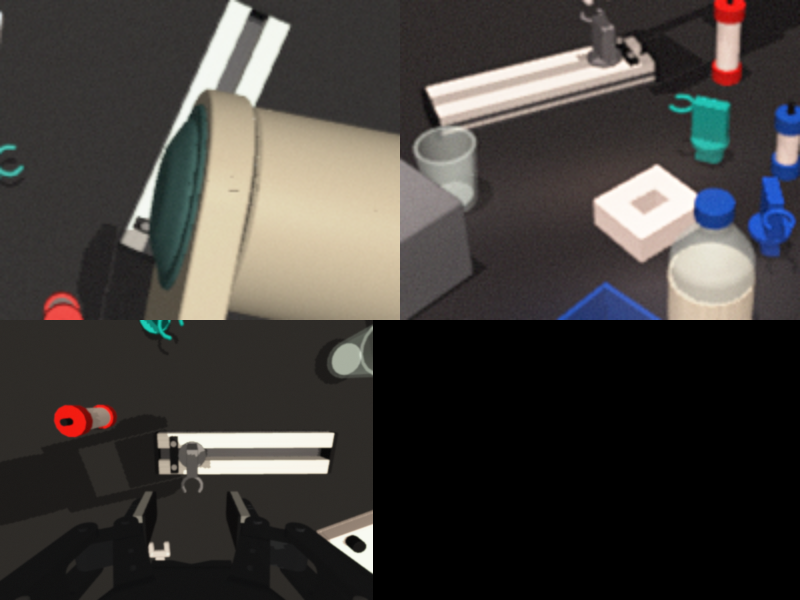

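The holder stands upright in the slot in front of the lug, at wrist px (455, 190) of the mosaic, with its clip square to the rail. One close crop confirms the angle.

```bash
python3 - <<'E'
import cv2
m=cv2.imread("pics/end.png")
from h import *
im=eyes.snapshot("wrist")[:,:,::-1]
cv2.imwrite("pics/c.png",cv2.resize(im[150:270,210:370],None,fx=4,fy=4,interpolation=cv2.INTER_CUBIC))
E
```

```text
(no output)
```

View pics/c.png

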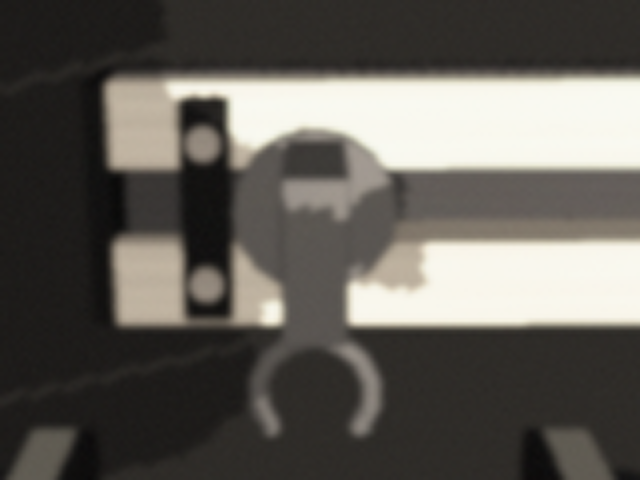

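The collar, centred at crop (315, 205), touches the lug at x≈230. The bar and clip run vertically at x≈315, square to the rail, so I hand the job in.

```bash
python3 -c "
from station import *
print(workorder.sign_off(),telemetry.read_time_s())"
```

```text
the job is handed in; nothing more can be done
the job is handed in; nothing more can be done
```

The grey holder is locked across the rail's slot in front of the lug, released, and the job is handed in; the sign-off gives no verdict.

- **Insertion:** I took the holder from its stand, and the foot dropped into the free half of the slot on the first try with about 6 N of contact.
- **Slide:** The collar met the lug after 131 mm of travel, at about 3–4 N.
- **Twist:** I turned it 90° clockwise in 6° steps. Sampled after each step, side forces stayed under about 5 N per direction and the twisting moment at or below 0.1 N·m.
- **Release:** I opened the fingers and backed the gripper up to about 19 cm above the bench, about 22.6 s into the 61 s allowed.

In the final scene and wrist pictures the holder stands upright with its collar against the lug and its bar square to the slot. The columns, flask and beaker that show in those views are standing. I did not measure whether they had shifted. The arm hid the holder in the last top picture, so that view confirms nothing. None of my checks failed. The network's estimates of the slot line were up to about 3 mm off my edge fit, so I used the fit.

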